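# Point out the stray rice cake and the bowl it belongs in

### The job

One round persimmon-shaped rice cake has strayed among the long seed-shaped cakes on the steel tray: show the helper by pointing down at it with the fingertips, just above its middle, for at least two seconds. Then point in the same way, for at least two seconds, down over the middle of the steel bowl that already holds a round cake, and finish still pointing there. Touch and move nothing, and carry the hand high on the way so that it never dips over a wrong cake or the wrong bowl.

Things in the scene. Friction and masses are not known exactly. Their poses are not given: they have to be found in the camera images.
- tray: low bright steel tray fixed on the table in front of the robot's left side, 105 (x) by 345 (y) by 12 mm high, inner floor 3 mm above the table. Four cakes lie on it in one row along its y, about 80 mm apart. Origin: centre of its underside.
- round_stray: the stray: round purple persimmon-shaped rice cake with dark leaves on top, 48 mm across, 40 mm high, lying in any of the four places on the tray (its top about 43 mm above the table). Origin: centre of its underside; z up.
- long_1: long seed-shaped purple rice cake lying on the tray, about 58 long (its own y), 43 wide (x) and 24 mm high. Origin: centre of its underside.
- long_2: long seed-shaped purple rice cake lying on the tray, about 61 long (its own y), 43 wide (x) and 23 mm high. Origin: centre of its underside.
- long_3: long seed-shaped purple rice cake lying on the tray, about 62 long (its own y), 40 wide (x) and 24 mm high. Origin: centre of its underside.
- bowl_round: loose steel bowl, 154 mm across the rim, 50 mm high, on the robot's right side; it is the one with a round persimmon-shaped cake in it. The two bowls are alike and may stand either way round. Origin: centre of its underside.
- bowl_long: the other, identical steel bowl (154 mm across, 50 mm high), with a long seed-shaped cake in it. Origin: centre of its underside.
- round_sample: round persimmon-shaped cake with leaves, 49 mm across, 38 mm high, resting on the floor of its bowl (its top about 42 mm above the table, below the rim). Origin: centre of its underside.
- long_sample: long seed-shaped purple cake, 62 by 40 by 24 mm, resting on the floor of its bowl. Origin: centre of its underside.
- stamp: bystander: white spring plunger stamp, 46 mm across, 43 mm high, standing behind the bowls. Origin: centre of its underside.
Mind the look-alikes: they are no part of the job. What is shaped like the round_stray but orange is not meant.

How it is judged:
On the way, in this order (a step that is already met when the one before it is completed fails the run):
1. pointed down at the round cake on the tray for two seconds: tool point within 25 mm of its middle, 50 to 135 mm above the table (horizontal distance between the grasp point and round_stray below 0.025 m and height (world z) of the grasp point between 0.05 and 0.135 m), for 2 s.
2. pointed down over the bowl that holds a round cake for two seconds: within 35 mm of its middle, 60 to 145 mm above the table (horizontal distance between the grasp point and bowl_round below 0.035 m and height (world z) of the grasp point between 0.06 and 0.145 m), for 2 s.
At the end, for the whole second after the job is handed in: The tool point is still within 35 mm (horizontally) of the middle of the bowl with the round cake, 60 to 145 mm above the table (fingertips are some 19 mm lower), and no cake, bowl or stamp has moved 6 mm (all of step 2 and distance of each of round_stray, long_1, long_2, long_3, bowl_round, bowl_long, round_sample, long_sample, stamp from where it was at the start of the episode below 0.006 m); the robot touches nothing.
It fails at once if the hand or arm touches anything (contact force between any of the fingers, the arm and anything else above 0.3 N).
It fails at once if a cake, bowl or the stamp is moved 8 mm, lifted or carried (distance of any of round_stray, long_1, long_2, long_3, bowl_round, bowl_long, round_sample, long_sample, stamp from where it was at the start of the episode above 0.008 m).
It fails at once if the tool point dips below 120 mm within 25 mm of the middle of a long cake on the tray, or within 50 mm of the middle of the wrong bowl ((horizontal distance between the grasp point and long_1 below 0.025 m and height (world z) of the grasp point below 0.12 m) or (horizontal distance between the grasp point and long_2 below 0.025 m and height (world z) of the grasp point below 0.12 m) or (horizontal distance between the grasp point and long_3 below 0.025 m and height (world z) of the grasp point below 0.12 m) or (horizontal distance between the grasp point and bowl_long below 0.05 m and height (world z) of the grasp point below 0.12 m)).
It also fails if it takes over 48 s, if anything falls off the work surface, if the arm or the gripper's body presses on something with over 40 N, if the wrist force passes 120 N, or if a joint passes its speed limit or range.

### The arm

A 7-joint arm with a two-finger parallel gripper is mounted at the origin on a cart in front of the work surface, level with it; the furniture and walls round the work are solid. World frame = base frame: x ahead of the robot, y to its left, z up, the work surface at z = 0. Lengths are in m, angles in rad, forces in N, time in s.
With the tool pointing down it reaches from about 0.35 to 0.9 m from the base axis. Payload 8.1 kg.
Tool frame: the origin (TCP) lies between the finger pads, 19 mm behind the fingertips; this is the grasp point; z points along the fingers, y is the line along which they close (so a half turn about z gives the same grasp; the last joint's range is limited). The gripper opens to 92 mm and grips with 3 to 60 N. Pads are 19 mm wide; open, the fingers measure 130 mm over their backs; the gripper's body (75 mm by 190 mm) begins 47 mm behind the grasp point.
Start: joints at [1.208, 0.434, 0.025, 1.573, -0.012, 1.134, -0.075], TCP at [0.161, -0.604, 0.246] pointing down, gripper open.
Joint ranges: [-2.62, 2.62], [-0.44, 2.09], [-1.27, 1.32], [0.08, 2.57], [-1.32, 4.46], [0.12, 2], [-2.74, 2.74]. Speed limits (rad/s): [2.22, 2.22, 3.01, 3.01, 3.14, 3.14, 3.14].

### API

Orientations are given as a rotation vector (axis times angle).
In Python, from cell import arm gives the robot as it stands.
- The arm moves only by the shell command python3 -m pendant 'ROWS' [FORCE]. ROWS is a JSON object of lists of equal length, an entry for each row: "slide": the shift along the tool's x, y, z in units of 0.3 m (1.0 is 0.3 m), a list of three; "dr": the turn, a rotation vector about the tool's x, y, z in units of 0.12 rad (1.0 is 0.12 rad), a list of three; "claw": the opening, from 0 (shut) to 1 (fully open). In form: {"slide": [[tx, ty, tz], ...], "dr": [[ax, ay, az], ...], "claw": [claw, ...]}. A call has 1 to 10 rows; each row shifts and turns the commanded pose from where the row before left it, along the tool's axes as they then stand; what a row does not reach is not made up. A row lasts 1/10 s, in which the tool goes at most 50 mm and 8.59 degrees, less where a joint would pass 70% of its speed; a pose out of reach is approached as far as the arm can. A call with a number of a shift or a turn outside -1 to 1 is refused whole. A call with a gripper value outside its range is refused whole. The fingers move at their own pace and stop on an object; FORCE is the grip in N (left out, the last holds). Time passes only in rows, so rows that do not move let the fingers close. It gives the time, the measured TCP pose, the force, the opening and the grip force at its end, in the units of the state.
- arm.observe(): the state, without advancing time (a new reading comes with each control period).
- arm.get_image(name): name is "scene" or "top"; returns the picture (420x560x3 uint8, red, green, blue); there is no depth.
- arm.calibration(name): a dict with "K" (3x3 intrinsics, pixels), "dist" ([k1, k2, p1, p2, k3] as OpenCV has them; the pictures are not rectified), "xyz" and "orientation" of the camera in the world. Camera axes: x right, y up, looking along -z (the intrinsics and any distortion apply to the point x, -y, -z); pixel columns grow to the right and rows downward; lengths in m; the calibration is good to about 2 mm. A picture is of the moment at which its call begins. calibration takes no time and is no camera call.
- arm.sign_off(): hands the job in; it is judged then, once.
The state is a dict: "clock": time; "joints": joint angles; "dq": joint speeds; "joint_efforts": joint torques, N m; "position": TCP position; "ee_rot": TCP orientation; "force": force on the tool from outside, world axes, zero at the start; "ft_torque": the same for the moment, N m; "width": opening from 0.0 (shut) to 1.0 (fully open); "gripper_force": force on a finger pad.
Only numpy, scipy, OpenCV 4.12 (cv2) and the standard library are available. Lean on these libraries where they do the work, as an engineer would, in place of code of your own. Each camera call takes 0.05 s, during which the arm holds its last target. There are 200 camera calls.

## Working session

There is one attempt and no reset: what is moved stays moved. The work goes in short steps, Python scripts to look and compute and a shell command to move; the robot and the scene stay as the last step left them, time stands still between calls to the robot, and variables do not carry over. Pictures are saved under pics/ and viewed, at most 10 in all, crops included, and the job is handed in when it is done.

```bash
mkdir -p pics; python3 - <<'E'
from cell import arm
import cv2
for n in("top","scene"):
    cv2.imwrite(f"pics/{n}0.png",arm.get_image(n)[:,:,::-1]); c=arm.calibration(n); print(c)
s=arm.observe();print(s["clock"],s["position"],s["ee_rot"])
E
```

```text
{'K': array([[413.9585877 ,   0.        , 286.38363453],
       [  0.        , 413.9585877 , 212.07324608],
       [  0.        ,   0.        ,   1.        ]]), 'dist': array([-0.01697018,  0.        ,  0.        ,  0.        ,  0.        ]), 'xyz': array([ 0.35877389, -0.00729558,  1.06985802]), 'orientation': array([ 0.12466144, -0.13472289, -1.53729698])}
{'K': array([[440.06720262,   0.        , 282.61230986],
       [  0.        , 440.06720262, 212.41766589],
       [  0.        ,   0.        ,   1.        ]]), 'dist': array([0.0330815, 0.       , 0.       , 0.       , 0.       ]), 'xyz': array([-1.00421280e-04,  9.47370952e-01,  6.52479534e-01]), 'orientation': array([ 0.38239362, -1.34858665, -2.32491476])}
0.1 [ 0.16038618 -0.60360724  0.24481613] [-3.11372992e+00 -4.06650998e-01  5.32973323e-04]
```

View pics/top0.png

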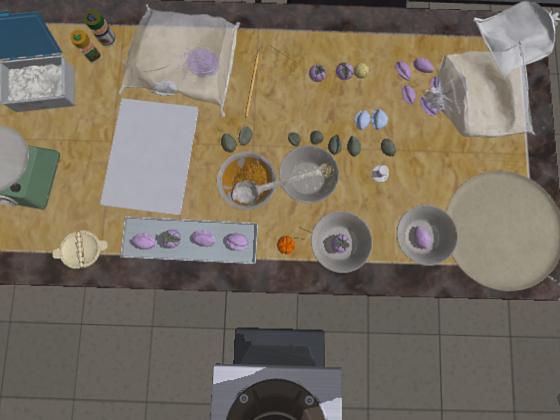

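View pics/scene0.png

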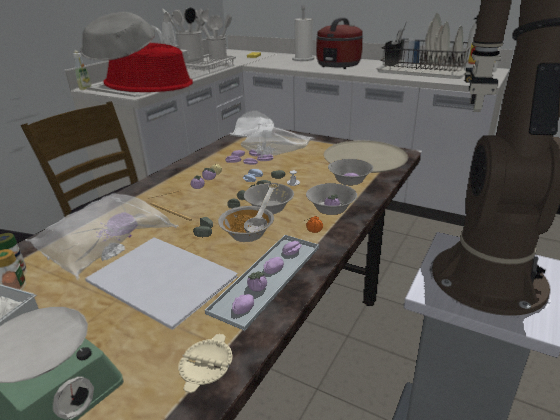

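The top view shows the arm off-frame. Candidates for the round cake:
- Tray cakes at (144,241), (172,239), (204,239) and (237,241). Only the second shows leaves.
- Orange look-alike at (286,244), and loose round purple cakes at the back at (317,73) and (345,71). None of these is meant.
- Bowls at (341,242), holding a cake with leaves, and (427,235), holding a plain cake.

I choose (172,239) and the bowl at (341,242), and will check both in a crop.

```bash
cat > h.py <<'E'
import cv2, numpy as np
from cell import arm
from scipy.spatial.transform import Rotation as R
def w(n,u,v,z):
    c=arm.calibration(n); p=cv2.undistortPoints(np.array([[[u,v]]],float),c["K"],c["dist"])[0,0]
    d=R.from_rotvec(c["orientation"]).as_matrix()@np.array([p[0],-p[1],-1]); o=c["xyz"]
    return (o+d*(z-o[2])/d[2]).round(4)
E
python3 - <<'E'
from h import *
for n,u,v,z in [("tray0",123,220,.012),("tray1",256,222,.012),("tray2",256,262,.012),("tray3",122,260,.012),("L144",144,241,.015),("stray",172,239,.025),("L204",204,239,.015),("L237",237,241,.015),("bowlR",341.5,242,.05),("bowlR left",312,242,.05),("bowlR right",371,242,.05),("bowlL",427,235,.05),("mid bowl",309,174,.05),("stamp",380,173,.04)]: print(n,w("top",u,v,z))
print("scene stray",w("scene",257,283,.025),"scene bowl",w("scene",331,198,.05))
a=cv2.imread("pics/top0.png"); 
x=cv2.resize(a[205:275,115:265],None,fx=5,fy=5,interpolation=cv2.INTER_CUBIC)
y=cv2.resize(a[200:280,305:465],None,fx=4.6875,fy=4.6875)[:,:750][:240*2]
y=cv2.resize(a[202:275,306:460],(750,245),interpolation=cv2.INTER_CUBIC)
cv2.imwrite("pics/crop.png",np.vstack([x,y]))
E
```

```text
tray0 [0.5024 0.4093 0.012 ]
tray1 [0.5076 0.066  0.012 ]
tray2 [0.4051 0.0619 0.012 ]
tray3 [0.3998 0.4023 0.012 ]
L144 [0.4496 0.3494 0.015 ]
stray [0.4559 0.2757 0.025 ]
L204 [0.4593 0.1967 0.015 ]
L237 [0.4568 0.1123 0.015 ]
bowlR [ 0.4587 -0.1497  0.05  ]
bowlR left [ 0.4566 -0.0768  0.05  ]
bowlR right [ 0.4609 -0.2229  0.05  ]
bowlL [ 0.4824 -0.3627  0.05  ]
mid bowl [ 0.6292 -0.0659  0.05  ]
stamp [ 0.6403 -0.2491  0.04  ]
scene stray [0.4503 0.2931 0.025 ] scene bowl [ 0.4501 -0.1184  0.05  ]
```

View pics/crop.png

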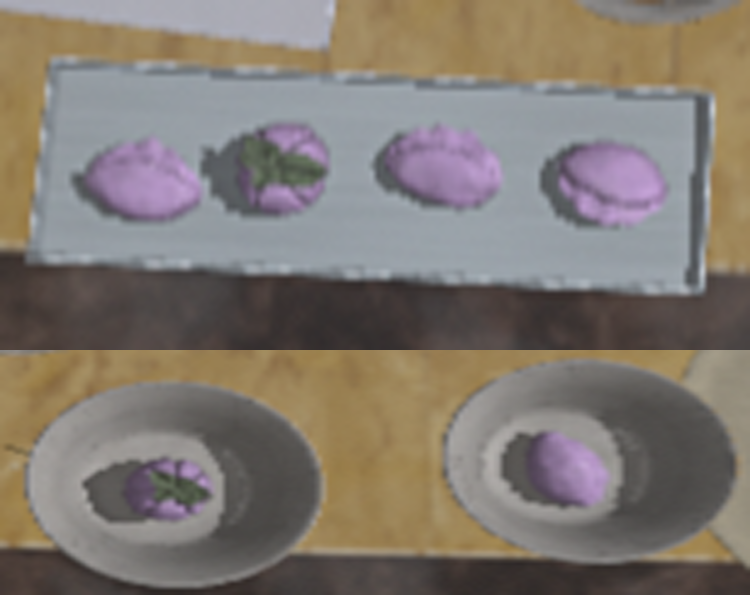

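The crop confirms it: leaves only on the second tray cake (≈(171.6,238.8)) and on the cake in the left bowl. The tray measures 343 x 103 mm and the bowl 146 mm across, both close to the given sizes. Next I check the top-view points by projecting them into the scene camera, and work out the slides.

```bash
cat >> h.py <<'E'
def px(n,P):
    c=arm.calibration(n); M=R.from_rotvec(c["orientation"]).as_matrix().T; q=np.diag([1,-1,-1])@M@(np.array(P)-c["xyz"])
    return cv2.projectPoints(q[None],np.zeros(3),np.zeros(3),c["K"],c["dist"])[0].ravel().round(1)
def sl(T):
    s=arm.observe(); return (R.from_rotvec(s["ee_rot"]).inv().apply(np.array(T)-s["position"])/0.3).round(3)
E
python3 - <<'E'
from h import *
print(px("scene",[.456,.276,.025]),px("scene",[.4587,-.15,.05]))
W=[(.46,-.36,.25),(.456,.276,.25),(.456,.276,.1)]
s=arm.observe();p=s["position"];Q=R.from_rotvec(s["ee_rot"])
for t in W: print((Q.inv().apply(np.array(t)-p)/.3).round(3)); p=np.array(t)
a=cv2.imread("pics/scene0.png")
for P in ([.456,.276,.025],[.4587,-.15,.05]): cv2.circle(a,tuple(int(i) for i in px("scene",P)),1,(0,255,0),-1)
cv2.imwrite("pics/sc.png",cv2.resize(a[160:330,200:400],None,fx=3.5,fy=3.5))
E
```

```text
[258.9 278.1] [332.6 193.1]
[ 1.174 -0.528 -0.017]
[ 0.532 -2.052  0.003]
[0.    0.001 0.5  ]
```

View pics/sc.png

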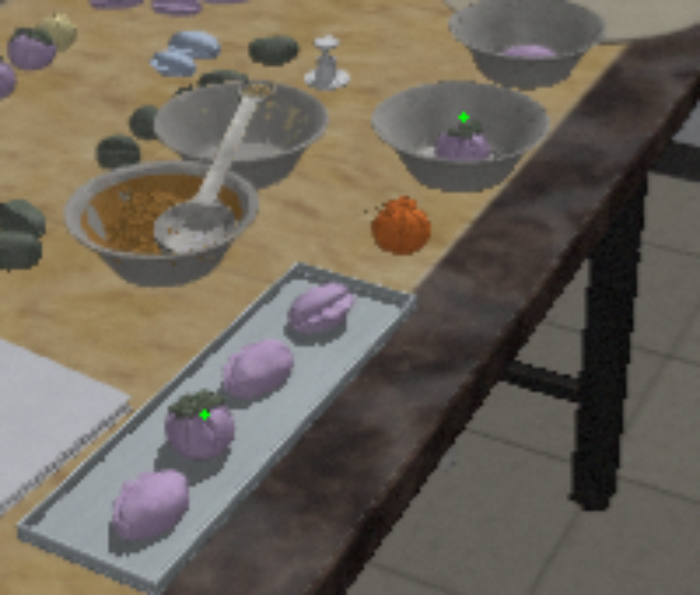

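The projected points land on the right cake (second on the tray, leafy) and in the leafy bowl, about 4 px off at most, or roughly 10 mm. I'll aim at y = 0.280 as a compromise and move high first.

```bash
python3 -m pendant '{"slide":[[0.06,-0.03,0],[0.12,-0.05,0],[0.12,-0.055,0],[0.12,-0.055,0],[0.12,-0.055,0],[0.12,-0.055,0],[0.12,-0.055,0],[0.12,-0.055,0],[0.12,-0.055,0],[0.12,-0.055,0]],"dr":[[0,0,0],[0,0,0],[0,0,0],[0,0,0],[0,0,0],[0,0,0],[0,0,0],[0,0,0],[0,0,0],[0,0,0]],"claw":[0.1,0.1,0.1,0.1,0.1,0.1,0.1,0.1,0.1,0.1]}'
python3 - <<'E'
from h import *
s=arm.observe();print(s["joints"],s["ee_rot"],sl((.456,.28,.25)))
E
```

```text
clock: 1.1
position: [0.4519, -0.3641, 0.2452]
ee_rot: [-3.115, -0.407, 0.001]
force: [0.1, -1.3, 0.7]
width: 0.178
gripper_force: 0.0
[ 0.65872151  0.36786435 -0.09875135  1.67820515  0.03985168  1.09805961
 -0.76282769] [-3.11480849e+00 -4.06594522e-01  7.12743076e-04] [ 0.564 -2.072 -0.015]
```

```bash
python3 -m pendant '{"slide":[[0.03,-0.1,0],[0.035,-0.13,0],[0.035,-0.13,0],[0.035,-0.13,0],[0.035,-0.13,0],[0.035,-0.13,0],[0.035,-0.13,0],[0.035,-0.13,0],[0.035,-0.13,0],[0.035,-0.13,0]],"dr":[[0,0,0],[0,0,0],[0,0,0],[0,0,0],[0,0,0],[0,0,0],[0,0,0],[0,0,0],[0,0,0],[0,0,0]],"claw":[0.1,0.1,0.1,0.1,0.1,0.1,0.1,0.1,0.1,0.1]}'
python3 - <<'E'
from h import *
s=arm.observe();print(s["joints"],s["ee_rot"],sl((.456,.28,.25)))
E
```

```text
clock: 2.1
position: [0.4527, 0.0309, 0.2454]
ee_rot: [3.115, 0.407, -0.0]
force: [1.8, -0.6, 0.0]
width: 0.101
gripper_force: 0.0
[ 0.11040438  0.18182639 -0.34097361  1.94738109  0.07102453  1.02397625
 -1.57360172] [ 3.11500938e+00  4.06532092e-01 -3.08108585e-04] [ 0.224 -0.8   -0.015]
```

```bash
python3 -m pendant '{"slide":[[0.035,-0.12,0],[0.035,-0.12,0],[0.03,-0.12,0],[0.03,-0.12,0],[0.03,-0.12,0],[0.03,-0.1,0],[0.02,-0.06,0],[0.014,-0.04,0],[0,0,0],[0,0,0]],"dr":[[0,0,0],[0,0,0],[0,0,0],[0,0,0],[0,0,0],[0,0,0],[0,0,0],[0,0,0],[0,0,0],[0,0,0]],"claw":[0.1,0.1,0.1,0.1,0.1,0.1,0.1,0.1,0.1,0.1]}'
python3 - <<'E'
from h import *
s=arm.observe();print(s["joints"],s["ee_rot"],sl((.456,.28,.1)))
cv2.imwrite("pics/s1.png",arm.get_image("scene")[:,:,::-1])
E
```

```text
clock: 3.1
position: [0.4566, 0.2775, 0.2452]
ee_rot: [3.114, 0.406, -0.001]
force: [0.2, -0.7, -0.4]
width: 0.101
gripper_force: 0.0
[-0.2960503   0.33050188 -0.45420376  1.76477195  0.16228133  1.08435738
 -2.1169992 ] [ 3.11429728e+00  4.05630424e-01 -1.01824952e-03] [ 0.001 -0.009  0.484]
```

View pics/s1.png

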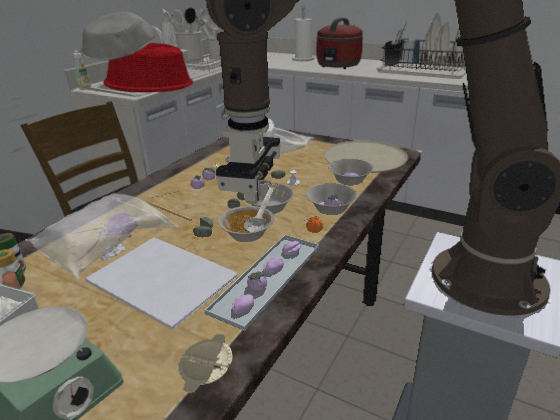

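The hand hangs at about (247,200), well above the tray, with nothing near it. Descending to z ≈ 0.10, with the fingertips about 38 mm above the cake.

```bash
python3 -m pendant '{"slide":[[0,0,0.04],[0,0,0.07],[0,0,0.07],[0,0,0.07],[0,0,0.07],[0,0,0.07],[0,0,0.05],[0,0,0.03],[0,0,0.01],[0,0,0]],"dr":[[0,0,0],[0,0,0],[0,0,0],[0,0,0],[0,0,0],[0,0,0],[0,0,0],[0,0,0],[0,0,0],[0,0,0]],"claw":[0.1,0.1,0.1,0.1,0.1,0.1,0.1,0.1,0.1,0.1]}'
python3 - <<'E'
from h import *
print(px("scene",[.456,.279,.082]),px("top",[.456,.279,.1]))
a=arm.get_image("scene")[:,:,::-1]; b=arm.get_image("top")[:,:,::-1]
f=lambda x:cv2.resize(x,(380,400),interpolation=cv2.INTER_CUBIC)
cv2.imwrite("pics/s2.png",np.hstack([f(a[185:325,190:323]),f(b[170:270,115:210])]))
E
```

```text
clock: 4.15
position: [0.4565, 0.2782, 0.1013]
ee_rot: [3.115, 0.406, -0.001]
force: [1.0, -0.4, -0.4]
width: 0.102
gripper_force: 0.0
[256.9 258.5] [162.2 235.7]
```

View pics/s2.png

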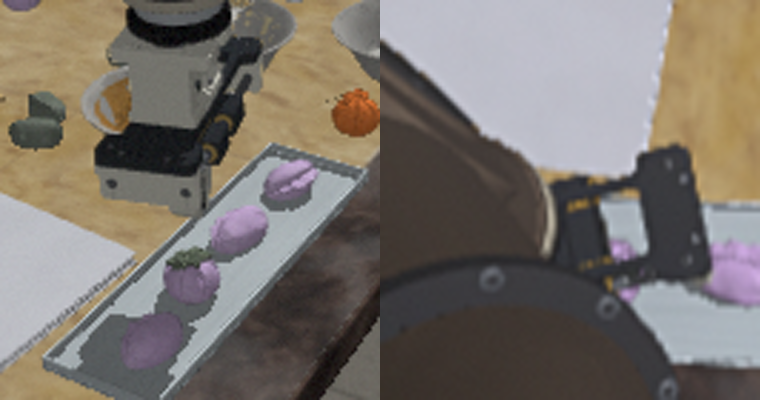

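The hand points over the leafy cake: the lowest edge of the hand in the scene is near crop (200,210), matching the predicted fingertip height, with clear air above the cake. I hold for 2.5 s.

```bash
for i in 1 2 3; do python3 -m pendant '{"slide":[[0,0,0],[0,0,0],[0,0,0],[0,0,0],[0,0,0],[0,0,0],[0,0,0],[0,0,0],[0,0,0]],"dr":[[0,0,0],[0,0,0],[0,0,0],[0,0,0],[0,0,0],[0,0,0],[0,0,0],[0,0,0],[0,0,0]],"claw":[0.1,0.1,0.1,0.1,0.1,0.1,0.1,0.1,0.1]}' | head -2; done
python3 -m pendant '{"slide":[[0,0,-0.04],[0,0,-0.08],[0,0,-0.08],[0,0,-0.08],[0,0,-0.08],[0,0,-0.06],[0,0,-0.04],[0,0,-0.02],[0,0,0],[0,0,0]],"dr":[[0,0,0],[0,0,0],[0,0,0],[0,0,0],[0,0,0],[0,0,0],[0,0,0],[0,0,0],[0,0,0],[0,0,0]],"claw":[0.1,0.1,0.1,0.1,0.1,0.1,0.1,0.1,0.1,0.1]}'
python3 - <<'E'
from h import *
print(sl((.458,-.147,.245)))
E
```

```text
clock: 5.15
position: [0.4565, 0.2785, 0.1015]
clock: 6.05
position: [0.4565, 0.2786, 0.1015]
clock: 6.95
position: [0.4565, 0.2785, 0.1015]
clock: 7.95
position: [0.4562, 0.2782, 0.2448]
ee_rot: [3.115, 0.407, -0.002]
force: [0.7, -0.2, -0.1]
width: 0.1
gripper_force: 0.0
[-0.358  1.372  0.   ]
```

```bash
python3 -m pendant '{"slide":[[-0.02,0.07,0],[-0.03,0.12,0],[-0.03,0.12,0],[-0.03,0.12,0],[-0.03,0.12,0],[-0.03,0.12,0],[-0.03,0.12,0],[-0.03,0.12,0],[-0.03,0.11,0],[-0.03,0.08,0]],"dr":[[0,0,0],[0,0,0],[0,0,0],[0,0,0],[0,0,0],[0,0,0],[0,0,0],[0,0,0],[0,0,0],[0,0,0]],"claw":[0.1,0.1,0.1,0.1,0.1,0.1,0.1,0.1,0.1,0.1]}'
python3 -m pendant '{"slide":[[-0.03,0.1,0],[-0.02,0.08,0],[-0.015,0.06,0],[0,0.03,0],[0,0,0],[0,0,0]],"dr":[[0,0,0],[0,0,0],[0,0,0],[0,0,0],[0,0,0],[0,0,0]],"claw":[0.1,0.1,0.1,0.1,0.1,0.1]}'
python3 - <<'E'
from h import *
print(sl((.458,-.147,.105)))
E
```

```text
clock: 8.95
position: [0.4565, -0.0652, 0.2445]
ee_rot: [3.115, 0.404, -0.003]
force: [0.9, 0.7, 0.1]
width: 0.099
gripper_force: 0.0
clock: 9.55
position: [0.4591, -0.1449, 0.2451]
ee_rot: [-3.114, -0.408, 0.001]
force: [1.0, -0.3, -0.4]
width: 0.1
gripper_force: 0.0
[-0.005  0.006  0.467]
```

```bash
python3 -m pendant '{"slide":[[0,0,0.04],[0,0,0.07],[0,0,0.07],[0,0,0.07],[0,0,0.07],[0,0,0.06],[0,0,0.04],[0,0,0.02],[0,0,0.01],[0,0,0]],"dr":[[0,0,0],[0,0,0],[0,0,0],[0,0,0],[0,0,0],[0,0,0],[0,0,0],[0,0,0],[0,0,0],[0,0,0]],"claw":[0.1,0.1,0.1,0.1,0.1,0.1,0.1,0.1,0.1,0.1]}'
for i in 1 2 3; do python3 -m pendant '{"slide":[[0,0,0],[0,0,0],[0,0,0],[0,0,0],[0,0,0],[0,0,0],[0,0,0],[0,0,0],[0,0,0]],"dr":[[0,0,0],[0,0,0],[0,0,0],[0,0,0],[0,0,0],[0,0,0],[0,0,0],[0,0,0],[0,0,0]],"claw":[0.1,0.1,0.1,0.1,0.1,0.1,0.1,0.1,0.1]}' | head -2; done
python3 - <<'E'
from h import *
cv2.imwrite("pics/s3.png",arm.get_image("scene")[:,:,::-1])
E
```

```text
clock: 10.55
position: [0.4593, -0.1458, 0.1106]
ee_rot: [3.115, 0.407, 0.0]
force: [0.3, -0.3, -0.1]
width: 0.099
gripper_force: 0.0
clock: 11.45
position: [0.4591, -0.146, 0.1105]
clock: 12.35
position: [0.4591, -0.146, 0.1105]
clock: 13.25
position: [0.4591, -0.146, 0.1105]
```

View pics/s3.png

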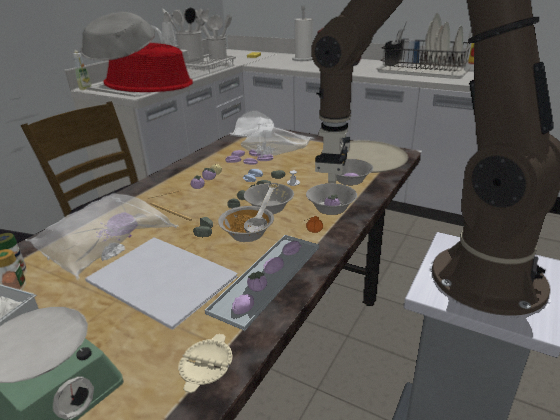

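The hand is over the leafy bowl, with its tip at about (330,182) and the bowl at (331,198). Nothing has been disturbed, so I hand in.

```bash
python3 -c "
from cell import arm
print(arm.sign_off())"
```

```text
the job is handed in; nothing more can be done
None
```

I pointed at the leafy round cake on the tray and then over the bowl with the round cake, holding each for more than 2.5 s, saw nothing disturbed, and handed the job in still pointing over the bowl; the sign-off returned no verdict.

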